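Lock the control console with its T-head interlock key

ROBOT

A 7-joint arm with a two-finger parallel gripper is mounted at the origin on the work surface. World frame = base frame: x ahead of the robot, y to its left, z up, the work surface at z = 0. Lengths are in mm, angles in rad, forces in N, time in s.
With the tool pointing down it reaches from about 400 to 875 mm from the base axis. Payload 4.4 kg.
Tool frame: the origin (TCP) lies at the very end of the fingers, on their centre line; the grasp point (between the pads) lies 19 mm behind it; z points along the fingers, y is the direction in which the jaws open and shut (so a half turn about z gives the same grasp; the last joint's range is limited). The gripper opens to 85 mm and grips with 20 to 120 N. Pads are 22 mm wide; open, the fingers measure 114 mm over their backs; the gripper's body (76 mm by 85 mm) begins 54 mm behind the grasp point. The pads swing forward as they close: fully open they stand 13 mm farther back than shut.
Start: joints at [-1.173, 0.628, 0.038, 1.517, -0.027, 0.996, -0.02], TCP at [290.757, 581.359, 231.313] pointing down, gripper open.
Joint ranges: [-3.06, 3.06], [-0.37, 2.12], [-1.25, 1.32], [0.18, 2.47], [-1.1, 4.24], [0.23, 1.98], [-2.94, 2.94]. Speed limits (rad/s): [2.57, 2.57, 3.14, 3.14, 3.14, 3.14, 3.14].

INTERFACE

Orientations are given as [roll, pitch, yaw] about the fixed x, y, z axes, in that order (R = Rz(yaw) Ry(pitch) Rx(roll)).
In Python, from cell import read_state, get_image, finish_job gives the robot as it stands.
- The arm moves only by the tool carry_out, never from a script. Its argument "series" is a list that holds one entry, the list of rows, each a list of 7 numbers: the shift along the tool's x, y, z in cm, then the turn, a rotation vector about the tool's x, y, z in rad, then the finger opening in cm, from 0 to 8.54. In form: [[[x, y, z, wx, wy, wz, grip], ...]]. A call has 1 to 5 rows; each row is the pose to reach, as a shift and turn from the pose commanded when the call began, along the tool's axes at that moment; what a row does not reach only later rows make up. A row lasts 1/12 s, in which the tool goes at most 41.7 mm and 7.16 degrees, less where a joint would pass 70% of its speed; a pose out of reach is approached as far as the arm can. A call with a gripper value outside its range is refused whole. The fingers move at their own pace and stop on an object; the grip force is fixed at half the most. Time passes only in rows, so rows that repeat a pose let the fingers close. It gives the time, the measured TCP pose, the force and the opening at its end, in the units of the state.
- read_state(): the state, without advancing time (a new reading comes with each control period).
- get_image(name): name is "scene" or "side" or "wrist"; returns a dict with "img" (384x512x3 uint8, blue, green, red), "z_map" (384x512 float32, mm along the optical axis (not along the pixel's ray), 0 where there is no reading), "mtx" (3x3 intrinsics, pixels), "T" (4x4, takes a point from camera to world coordinates); the wrist camera has in their place "T_tool_cam" (4x4, takes a point from camera to tool coordinates, whose origin is the TCP and whose axes are the flange's). Camera axes: x right, y down, z forward; pixel columns grow to the right and rows downward; lengths in mm; the calibration is good to about 2 mm. A picture is of the moment at which its call begins: read the wrist's pose just before it.
- finish_job(): hands the job in, once; it reports no verdict.
The state is a dict: "clock": time; "qpos": joint angles; "qd": joint speeds; "tau": joint torques, N m; "eef_pos": TCP position; "tool_rot": TCP orientation; "force": force on the tool from outside, world axes, zero at the start; "torque": the same for the moment, N m; "width": finger opening in mm.
Only numpy, scipy, OpenCV 4.12 (cv2) and the standard library are available. Lean on these libraries where they do the work, as an engineer would, in place of code of your own. Each camera call takes 0.05 s, during which the arm holds its last target.

TASK

Lock the control console with the yellow interlock key: take it out of the wooden key rack, lower its T-shaped head through the slot in the console's panel until its collar is down on the panel, then give it a quarter turn, either way, so that its handle stands square across the slot, and let go. Leave the blue and green keys where they are in the rack.

Things in the scene. Friction and masses are not known exactly. Their poses are not given: they have to be found in the camera images.
- yellow_key_handle (a point): Yellow key, upright, 0.18 kg. From the bottom: T-head bar 56 x 14 mm, 12 mm thick; shank 14 mm round, 22 mm long; collar 52 mm round, 6 mm thick; flat yellow handle 50 mm long, 16 mm thick, 50 mm tall, parallel to the T-head. Point: handle's centre, 25 mm above the collar's top, 65 mm above the T-head's foot. x along handle and T-head, y through the handle's thickness (pinch so), z up.
- slot (a point): Slot, 70 x 28 mm, white rim, in the fixed red console's level grey panel. Point: slot's centre on the panel's top, 75 mm above the table; x along the slot, y across, z up. Panel 8 mm thick; hollow below, the T-head turns freely (no stops). Collar seated = handle's centre 31 mm above this point, T-head 14 mm below the panel. A display and a stop button, 30 mm high, are over 110 mm away to -y.
- blue_key_handle (a point): Blue key, a bystander; shape, point and axes as for the yellow key. The three hang by their collars, in changing order, in three 70 x 28 mm wells in line, 82 mm apart, of a fixed wooden rack 256 x 84 mm, 45 mm high.
- green_key_handle (a point): Green key, a bystander; shape, point and axes as for the yellow key. The three hang by their collars, in changing order, in three 70 x 28 mm wells in line, 82 mm apart, of a fixed wooden rack 256 x 84 mm, 45 mm high.
There are look-alikes about, which are no part of the job. What is shaped like the part that bears yellow_key_handle but pink or red is not meant.

How it is judged (in metres and radians):
On the way:
1. the yellow key's T-head has passed down through the slot (z of yellow_key_handle in the frame of slot below 0.042 m and horizontal distance between yellow_key_handle and slot below 0.02 m and angle between the x axis of yellow_key_handle and the x axis of slot, either way round below 0.35 rad), for 0.1 s.
At the end, for the whole second after the job is handed in: The yellow key stays in the slot, T-head under the panel: collar down on the panel (within 6 mm), handle centre within 20 mm of the slot's centre seen from above, handle square across the slot within 15 degrees, upright within 8 degrees (z of yellow_key_handle in the frame of slot between 0.022 and 0.037 m and horizontal distance between yellow_key_handle and slot below 0.02 m and angle between the x axis of yellow_key_handle and the y axis of slot, either way round below 0.26 rad and angle between yellow_key_handle's own z axis and vertical below 0.15 rad); the robot touches nothing.
It fails at once if the blue key is moved more than 25 mm (distance of blue_key_handle from where it was at the start of the episode above 0.025 m).
It fails at once if the green key is moved more than 25 mm (distance of green_key_handle from where it was at the start of the episode above 0.025 m).
It also fails if it takes over 42 s, if anything falls off the work surface, if the arm or the gripper's body presses on something with over 40 N, if the wrist force passes 120 N, or if a joint passes its speed limit or range.

## Working session

There is one attempt and no reset: what is moved stays moved. The work goes in short steps, Python scripts to look and compute and a tool call to move; the robot and the scene stay as the last step left them, time stands still between calls to the robot, and variables do not carry over. Pictures are saved under pics/ and viewed, and the job is handed in when it is done.

Besides the shell and the picture viewer there is one more tool, called after "Request:" as name([rows], argument=value, ...), one row to a line, values as JSON. carry_out: Moves the arm, as the interface text tells. Its arguments: {"type":"object","properties":{"series":{"type":"array","items":{"type":"array","items":{"type":"array","items":{"type":"number"}}}}},"required":["series"]}

```bash
mkdir -p pics
python3 - <<'E'
from cell import *
import cv2,pickle
s=read_state();print(s)
d={}
for n in ["scene","side","wrist"]:
    d[n]=get_image(n); cv2.imwrite(f"pics/a_{n}.png",d[n]["img"])
pickle.dump((s,d),open("a.pkl","wb"))
for n in d: print(n,d[n]["mtx"].tolist(),d[n].get("T",d[n].get("T_tool_cam")).round(3).tolist())
E
```

```text
{'clock': 0.0, 'qpos': array([-1.17280635,  0.62934616,  0.03842268,  1.51837889, -0.02700774,
        0.99629694, -0.0199921 ]), 'qd': array([-0.00145764, -0.00068866,  0.00057605, -0.00044164,  0.00127479,
        0.00202612, -0.00036851]), 'tau': array([-9.13573285e-05, -5.63406587e+01,  1.22595571e+00, -1.93447709e+01,
        1.09500729e-02,  1.06262232e-02, -6.85269271e-06]), 'eef_pos': array([290.45146116, 580.79058148, 230.38523381]), 'tool_rot': array([-3.13968063e+00,  7.68355245e-06,  2.67782171e+00]), 'force': array([-0.53259599, -0.17047174, -0.16670934]), 'torque': array([-0.04671159,  0.03448325,  0.00620296]), 'width': 85.15672554245776}
scene [[368.09941055673954, 0.0, 253.13553870864823], [0.0, 368.09941055673954, 193.57042025172973], [0.0, 0.0, 1.0]] [[0.826, 0.318, -0.466, 903.469], [0.564, -0.49, 0.665, -411.81], [-0.017, -0.811, -0.584, 515.814], [0.0, 0.0, 0.0, 1.0]]
side [[455.20955341541753, 0.0, 247.4846807123457], [0.0, 455.20955341541753, 190.35069857337714], [0.0, 0.0, 1.0]] [[0.918, -0.267, 0.294, 351.685], [-0.397, -0.652, 0.646, -413.004], [0.019, -0.71, -0.704, 629.287], [0.0, 0.0, 0.0, 1.0]]
wrist [[313.90563532014187, 0.0, 252.38245093643772], [0.0, 313.90563532014187, 192.28125016488093], [0.0, 0.0, 1.0]] [[0.0, -0.947, -0.321, 82.124], [1.0, 0.0, -0.0, -0.253], [0.0, -0.321, 0.947, -142.741], [0.0, 0.0, 0.0, 1.0]]
```

View pics/a_scene.png

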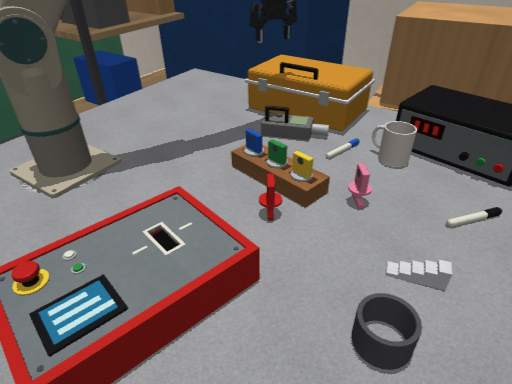

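View pics/a_side.png

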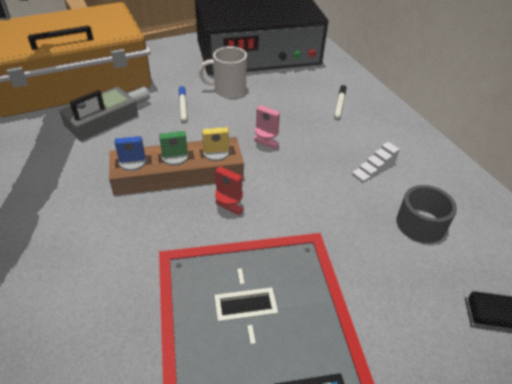

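View pics/a_wrist.png

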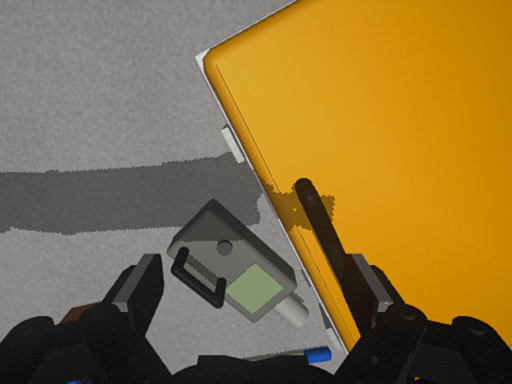

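```bash
cat > h.py <<'E'
import numpy as np,cv2
def rays(im,uv,T=None):
    T=im["T"] if T is None else T
    uv=np.asarray(uv,float).reshape(-1,2); K=im["mtx"]
    d=np.c_[(uv-[K[0,2],K[1,2]])/[K[0,0],K[1,1]],np.ones(len(uv))]@T[:3,:3].T
    return T[:3,3],d
def plane(im,uv,z,T=None):
    o,d=rays(im,uv,T); return o+d*((z-o[2])/d[:,2])[:,None]
def cloud(im,m,T=None):
    v,u=np.nonzero(m&(im["z_map"]>0)); o,d=rays(im,np.c_[u,v],T)
    return o+d*im["z_map"][v,u][:,None]
def big(m,k=1):
    n,l,s,c=cv2.connectedComponentsWithStats(m.astype(np.uint8))
    i=1+np.argsort(-s[1:,4])[:k]; return [(l==j,s[j],c[j]) for j in i]
def rect(p):
    (c,wh,a)=cv2.minAreaRect(np.asarray(p[:,:2],np.float32)); 
    if wh[0]<wh[1]: wh=wh[::-1];a+=90
    return np.round(c,1),np.round(wh,1),round((a+90)%180-90,1)
E
python3 - <<'E'
import pickle
from h import *
s,d=pickle.load(open("a.pkl","rb"))
for n,win in (("scene",(230,120,340,200)),("side",(100,115,250,195))):
    im=d[n]; hsv=cv2.cvtColor(im["img"],cv2.COLOR_BGR2HSV); H,S,V=[hsv[...,i].astype(int) for i in range(3)]
    w=np.zeros(H.shape,bool); w[win[1]:win[3],win[0]:win[2]]=1
    for c,lo,hi in(("yellow",21,32),("green",50,80),("blue",105,125)):
        m,st,ce=big(w&(H>=lo)&(H<=hi)&(S>120)&(V>60))[0]
        p=cloud(im,m); t=p[p[:,2]>97]
        print(n,c,st[4],ce.round(1),"z",np.percentile(p[:,2],[2,50,98]).round(1),"med",np.median(p,0).round(1),"top",len(t), rect(t) if len(t)>4 else "")
    win2=(130,210,200,265) if n=="scene" else (205,280,285,325)
    w=np.zeros(H.shape,bool); w[win2[1]:win2[3],win2[0]:win2[2]]=1
    m,st,ce=big(w&(S<60)&(V>170))[0]
    ct=cv2.findContours(m.astype(np.uint8),cv2.RETR_CCOMP,cv2.CHAIN_APPROX_NONE)
    for c,hh in zip(ct[0],ct[1][0]):
        if len(c)>30: print(n,"rim outer" if hh[3]<0 else "inner",rect(plane(im,c[:,0],75)),"depthz",np.median(cloud(im,m)[:,2]))
E
```

```text
scene yellow 386 [302.3 164. ] z [ 51.6  78.9 101. ] med [586.9 239.5  78.9] top 86 (array([583.1, 244.3]), array([47. , 14.9]), -16.0)
scene green 308 [277.3 151.9] z [ 53.2  78.1 101.1] med [509.5 257.9  78.1] top 64 (array([504.8, 262.2]), array([46.2, 16. ]), -4.6)
scene blue 293 [253.8 140.6] z [ 52.6  78.9 100.9] med [429.9 274.2  78.9] top 67 (array([424.4, 278.7]), array([47.3, 17.4]), -13.5)
scene rim outer (array([ 492.8, -106. ]), array([81.2, 39.7]), -13.6) depthz 75.21456291730027
scene inner (array([ 492.6, -105.8]), array([75.5, 29.7]), -13.8) depthz 75.21456291730027
side yellow 469 [215.4 139.8] z [ 57.4  81.1 102.2] med [577.8 239.5  81.1] top 137 (array([579.1, 243.4]), array([46.5, 14.2]), -14.4)
side green 41 [171.7 134.7] z [ 98.6 101.1 102.6] med [499.5 261.4 101.1] top 40 (array([500.2, 261.8]), array([40.8,  8.3]), -10.2)
side blue 458 [129.5 148.4] z [ 58.5  82.9 101.8] med [420.4 273.7  82.9] top 143 (array([420.9, 277.8]), array([47.2, 15.3]), -14.5)
side rim outer (array([ 492.4, -106.2]), array([83.3, 41.4]), -14.1) depthz 75.89345588495797
side inner (array([ 492.2, -106.6]), array([72.9, 30.8]), -14.0) depthz 75.89345588495797
```

```bash
cat >> h.py <<'E'
from scipy.spatial.transform import Rotation as Ro
def go(pos,xang,s=None):
    """tool-frame shift cm and rotvec to reach TCP pos (mm) with tool x along angle xang deg (mod 180), tool down"""
    if s is None:
        from cell import read_state; s=read_state()
    R=Ro.from_euler("xyz",s["tool_rot"]); y=np.degrees(s["tool_rot"][2])
    t=xang+180*round((y-xang)/180)
    Rt=Ro.from_euler("xyz",[180,0,t],degrees=True)
    print("clock",s["clock"],"tcp",s["eef_pos"].round(1),"rot",np.degrees(s["tool_rot"]).round(2),"w",round(s["width"],1),"F",s["force"].round(1))
    print("shift cm",(R.inv().apply(np.array(pos)-s["eef_pos"])/10).round(2),"rv",(R.inv()*Rt).as_rotvec().round(3))
E
python3 - <<'E'
import pickle
from h import *
s,d=pickle.load(open("a.pkl","rb"))
for n,win in (("scene",(255,170,290,225)),("side",(205,160,250,218))):
    im=d[n]; hsv=cv2.cvtColor(im["img"],cv2.COLOR_BGR2HSV); H,S,V=[hsv[...,i].astype(int) for i in range(3)]
    w=np.zeros(H.shape,bool); w[win[1]:win[3],win[0]:win[2]]=1
    p=cloud(im,w&((H<5)|(H>174))&(S>150)); print(np.percentile(p,[2,50,98],axis=0).round(0))
go([581,243.8,200],-14.5)
E
```

```text
[[543. 111.   6.]
 [573. 120.  41.]
 [587. 156.  90.]]
[[540. 111.  25.]
 [557. 129.  83.]
 [580. 180.  92.]]
clock 0.15 tcp [290.5 580.9 230.6] rot [-179.92    0.    153.43] w 85.4 F [ 0.1  0.9 -0.3]
shift cm [-41.06 -17.16   3.09] rv [-0.001 -0.    -0.211]
```

Request:
carry_out([
  [[-3.7,-1.5,0,0,0,-0.05,8.5],[-7.4,-3.1,0,0,0,-0.1,8.5],[-11.1,-4.6,0,0,0,-0.15,8.5],[-14.8,-6.2,0,0,0,-0.21,8.5],[-18.5,-7.7,0,0,0,-0.21,8.5]],
])

```text
clock: 0.57
eef_pos: [422.6, 427.9, 231.1]
tool_rot: [-3.141, -0.0, 2.891]
force: [0.2, 0.0, -0.4]
width: 85.2
```

```bash
python3 -c "
from h import *
go([581,243.8,200],-14.5)"
```

```text
clock 0.5667 tcp [422.6 427.9 231.1] rot [-1.7997e+02 -2.0000e-02  1.6562e+02] w 85.2 F [ 0.2  0.  -0.4]
shift cm [-19.92 -13.89   3.11] rv [-0.001 -0.     0.002]
```

Request:
carry_out([
  [[-3.4,-2.3,0,0,0,0,8.5],[-6.7,-4.7,0,0,0,0,8.5],[-10.0,-7.0,0,0,0,0,8.5],[-13.2,-9.3,0,0,0,0,8.5],[-16.4,-11.5,0.5,0,0,0,8.5]],
])

```text
clock: 0.98
eef_pos: [553.1, 275.5, 227.0]
tool_rot: [3.141, 0.001, 2.887]
force: [0.9, 0.1, 0.2]
width: 85.0
```

Request:
carry_out([
  [[-1.8,-1.2,1.0,0,0,0,8.5],[-3.5,-2.4,2.6,0,0,0,8.5],[-3.5,-2.4,2.6,0,0,0,8.5]],
])

```text
clock: 1.23
eef_pos: [581.3, 238.2, 197.2]
tool_rot: [-3.135, -0.001, 2.88]
force: [-0.2, -0.9, -0.5]
width: 85.0
```

```bash
cat > w.py <<'E'
import sys
from h import *
from cell import *
s=read_state(); im=get_image("wrist"); cv2.imwrite(f"pics/{sys.argv[1]}.png",im["img"])
B=np.eye(4);B[:3,:3]=Ro.from_euler("xyz",s["tool_rot"]).as_matrix();B[:3,3]=s["eef_pos"]
T=B@im["T_tool_cam"]
import pickle;pickle.dump((s,im,T),open("w.pkl","wb"))
E
python3 w.py b1
python3 - <<'E'
import pickle
from h import *
s,im,T=pickle.load(open("w.pkl","rb"))
hsv=cv2.cvtColor(im["img"],cv2.COLOR_BGR2HSV); H,S,V=[hsv[...,i].astype(int) for i in range(3)]
for m,st,ce in big((H>=21)&(H<=32)&(S>120)&(V>60),3):
    p=cloud(im,m,T); t=p[p[:,2]>96]; print(st,ce.round(),np.percentile(p[:,2],[2,50,98]).round(1), rect(t) if len(t)>10 else "")
go([581,243.8,200],-14.5,s)
E
```

```text
[ 252  150   21   68 1277] [262. 184.] [ 64.1 100.8 102.3] (array([579.6, 245.9]), array([48.4, 15.9]), -13.4)
clock 1.2333 tcp [581.3 238.2 197.2] rot [-1.7965e+02 -5.0000e-02  1.6502e+02] w 85.0 F [-0.2 -0.9 -0.5]
shift cm [ 0.18  0.53 -0.28] rv [-0.006 -0.001 -0.008]
```

View pics/b1.png

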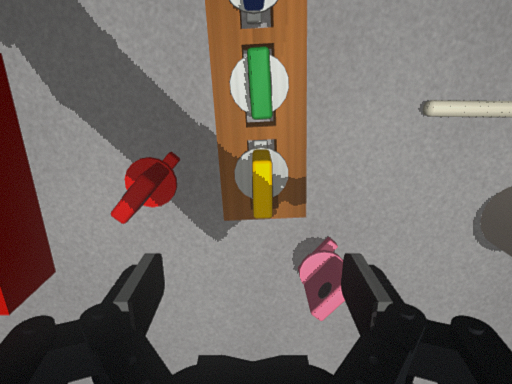

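```bash
python3 w.py b2
python3 - <<'E'
import pickle
from h import *
s,im,T=pickle.load(open("w.pkl","rb"))
hsv=cv2.cvtColor(im["img"],cv2.COLOR_BGR2HSV); H,S,V=[hsv[...,i].astype(int) for i in range(3)]
for m,st,ce in big((H>=21)&(H<=32)&(S>120)&(V>60),1):
    p=cloud(im,m,T); t=p[p[:,2]>96]; print(st,ce.round(),np.percentile(p[:,2],[2,50,98]).round(1), rect(t) if len(t)>10 else "")
w=np.zeros(H.shape,bool); w[230:330,290:350]=1
p=cloud(im,w&(S>60)&((H>160)|(H<5)),T); print("pink",np.percentile(p,[2,50,98],axis=0).round(0))
go([580.2,244.8,130],-13.9,s)
s,d=pickle.load(open("a.pkl","rb"))
im=d["scene"];hsv=cv2.cvtColor(im["img"],cv2.COLOR_BGR2HSV); H,S,V=[hsv[...,i].astype(int) for i in range(3)]
w=np.zeros(H.shape,bool); w[160:210,340:380]=1
p=cloud(im,w&(S>60)&((H>160)|(H<5))); print("pink",np.percentile(p,[2,50,98],axis=0).round(0))
E
```

```text
[ 248  152   21   68 1293] [258. 186.] [ 62.2 100.7 102.4] (array([579.7, 245.8]), array([48.6, 15.8]), -14.1)
pink [[597. 259.   6.]
 [700. 281.  61.]
 [721. 304. 217.]]
clock 1.2833 tcp [579.9 241.4 198.3] rot [-1.7978e+02 -1.1000e-01  1.6516e+02] w 85.0 F [-0.1  0.3  0.4]
shift cm [0.05 0.36 6.83] rv [-0.004 -0.002 -0.016]
pink [[689. 258.   1.]
 [715. 269.  45.]
 [733. 300.  90.]]
```

Request:
carry_out([
  [[0,0.37,3.4,0,0,-0.01,8.5],[0,0.37,6.8,0,0,-0.01,8.5],[0,0.37,10.2,0,0,-0.01,8.5],[0,0.37,13.5,0,0,-0.01,8.5],[0,0.37,13.5,0,0,-0.01,8.5]],
])

```text
clock: 1.75
eef_pos: [575.0, 249.2, 59.7]
tool_rot: [-3.136, -0.01, 2.901]
force: [-2.0, -0.1, -1.2]
width: 84.9
```

Request:
carry_out([
  [[0,0,0,0,0,0,8.5],[0,0,0,0,0,0,8.5],[0,0,0,0,0,0,8.5]],
])

```text
clock: 2.0
eef_pos: [582.0, 250.3, 68.1]
tool_rot: [3.138, 0.004, 2.899]
force: [-0.5, -0.4, 0.3]
width: 84.9
```

```bash
python3 w.py b3
python3 - <<'E'
from h import *
import pickle
s,im,T=pickle.load(open("w.pkl","rb"))
hsv=cv2.cvtColor(im["img"],cv2.COLOR_BGR2HSV); H,S,V=[hsv[...,i].astype(int) for i in range(3)]
for m,st,ce in big((H>=21)&(H<=32)&(S>120)&(V>60),1):
    p=cloud(im,m,T); t=p[p[:,2]>96]; print(st,ce.round(),np.percentile(p[:,2],[2,50,98]).round(1), rect(t) if len(t)>10 else "")
go([580,245,61],-14.3)
E
```

```text
[ 222  200   39  139 4987] [242. 270.] [ 59.3 100.6 102. ] (array([579.7, 245.5]), array([50., 16.]), -13.5)
clock 2.05 tcp [582.  250.   68.1] rot [179.82   0.2  166.05] w 85.2 F [ 0.   0.8 -0.8]
shift cm [ 0.07 -0.54  0.71] rv [0.003 0.004 0.006]
```

View pics/b3.png

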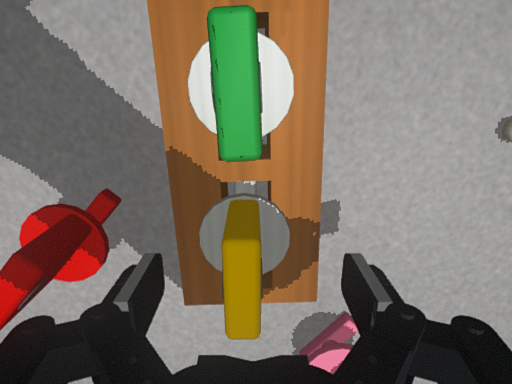

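Request:
carry_out([
  [[0.07,-0.48,0.4,0,0,0,8.5],[0.07,-0.48,0.7,0,0,0,8.5],[0.07,-0.48,0.7,0,0,0,8.5],[0.07,-0.48,0.7,0,0,0,8.5],[0.07,-0.48,0.7,0,0,0,8.5]],
])

```text
clock: 2.47
eef_pos: [578.6, 244.3, 58.4]
tool_rot: [3.141, 0.0, 2.898]
force: [-0.1, -0.6, -0.7]
width: 85.0
```

```bash
python3 -c "
from h import *
go([580,245.3,61],-14)"
```

```text
clock 2.4667 tcp [578.6 244.3  58.4] rot [179.99   0.   166.02] w 85.0 F [-0.1 -0.6 -0.7]
shift cm [-0.11  0.13 -0.26] rv [0. 0. 0.]
```

Good to grip; small correction while closing.

Request:
carry_out([
  [[-0.1,0.1,-0.3,0,0,0,8.5],[-0.1,0.1,-0.3,0,0,0,6.0],[-0.1,0.1,-0.3,0,0,0,3.5],[-0.1,0.1,-0.3,0,0,0,1.0],[-0.1,0.1,-0.3,0,0,0,0.5]],
])

```text
clock: 2.88
eef_pos: [579.8, 245.1, 61.3]
tool_rot: [-3.142, -0.0, 2.898]
force: [1.1, 0.2, 0.2]
width: 38.5
```

Request:
carry_out([
  [[0,0,0,0,0,0,0.5],[0,0,0,0,0,0,0.5],[0,0,0,0,0,0,0.5],[0,0,0,0,0,0,0.5],[0,0,0,0,0,0,0.5]],
])

```text
clock: 3.3
eef_pos: [579.9, 245.1, 61.4]
tool_rot: [3.142, 0.0, 2.898]
force: [-0.1, 1.0, 1.7]
width: 15.1
```

Request:
carry_out([
  [[0,0,-1.0,0,0,0,0.5],[0,0,-3.0,0,0,0,0.5],[0,0,-6.0,0,0,0,0.5],[0,0,-9.0,0,0,0,0.5],[0,0,-12.0,0,0,0,0.5]],
])

```text
clock: 3.72
eef_pos: [579.2, 244.8, 182.7]
tool_rot: [-3.141, -0.001, 2.898]
force: [0.8, 0.2, -2.7]
width: 15.3
```

Request:
carry_out([
  [[0,0,-1.0,0,0,0,0.5],[0,0,-1.0,0,0,0,0.5],[0,0,-1.0,0,0,0,0.5],[0,0,-1.0,0,0,0,0.5]],
])

```text
clock: 4.05
eef_pos: [578.4, 244.4, 189.4]
tool_rot: [-3.139, -0.003, 2.898]
force: [-0.4, 0.7, -1.4]
width: 15.3
```

```bash
python3 w.py b4
python3 - <<'E'
from h import *
from cell import *
im=get_image("side");cv2.imwrite("pics/b4s.png",im["img"])
go([492.4,-106.3,190],-14)
E
```

```text
clock 4.15 tcp [578.5 244.5 189.2] rot [-179.86   -0.18  166.03] w 15.4 F [-0.3  0.9 -2.1]
shift cm [-1.100e-01 -3.612e+01  1.000e-02] rv [-0.002 -0.003  0.001]
```

View pics/b4.png

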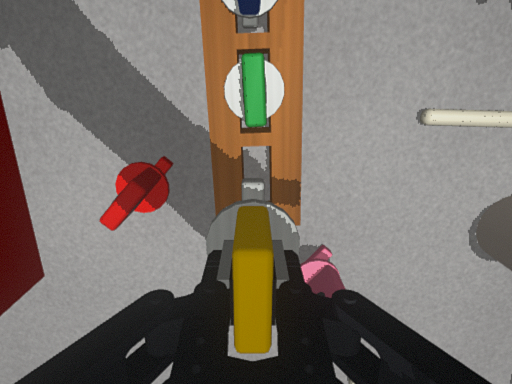

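View pics/b4s.png

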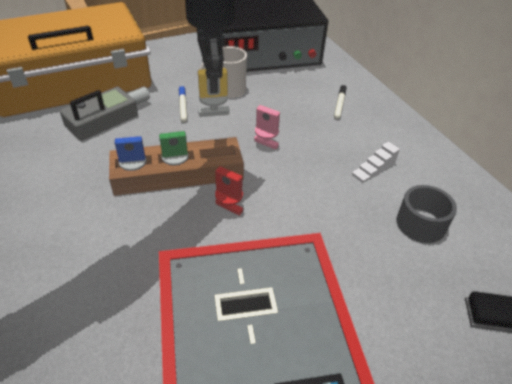

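Request:
carry_out([
  [[0,-2,0,0,0,0,0.5],[0,-5,0,0,0,0,0.5],[0,-9,0,0,0,0,0.5],[0,-13,0,0,0,0,0.5],[0,-17,0,0,0,0,0.5]],
])

```text
clock: 4.57
eef_pos: [537.2, 78.5, 189.8]
tool_rot: [-3.14, -0.002, 2.899]
force: [1.6, 0.5, -1.3]
width: 15.5
```

Request:
carry_out([
  [[0,-4,0,0,0,0,0.5],[0,-8,0,0,0,0,0.5],[0,-12,0,0,0,0,0.5],[0,-15,0,0,0,0,0.5],[0,-17,0,0,0,0,0.5]],
])

```text
clock: 4.98
eef_pos: [495.4, -89.1, 190.2]
tool_rot: [-3.139, -0.003, 2.893]
force: [0.3, 0.8, -2.0]
width: 15.3
```

Request:
carry_out([
  [[0,-1,0,0,0,0,0.5],[0,-2,0,0,0,0,0.5],[0,-2,0,0,0,0,0.5],[0,-2,0,0,0,0,0.5],[0,-2,0,0,0,0,0.5]],
])

```text
clock: 5.4
eef_pos: [493.4, -102.4, 191.1]
tool_rot: [3.14, -0.0, 2.9]
force: [0.4, 0.4, -1.8]
width: 15.0
```

```bash
cat > k.py <<'E'
import sys,pickle
from h import *
from cell import *
s=read_state(); im=get_image("wrist"); cv2.imwrite(f"pics/{sys.argv[1]}.png",im["img"])
B=np.eye(4);B[:3,:3]=Ro.from_euler("xyz",s["tool_rot"]).as_matrix();B[:3,3]=s["eef_pos"]
T=B@im["T_tool_cam"]
pickle.dump((s,im,T),open("w.pkl","wb"))
def yel(im,T):
    hsv=cv2.cvtColor(im["img"],cv2.COLOR_BGR2HSV); H,S,V=[hsv[...,i].astype(int) for i in range(3)]
    w=np.zeros(H.shape,bool); w[:380]=1
    return big((H>=21)&(H<=32)&(S>120)&(V>50),1)[0]
m,st,ce=yel(im,T); p=cloud(im,m,T); zt=np.percentile(p[:,2],97); t=p[p[:,2]>zt-4]
print("wrist yellow",st,"ztop",zt.round(1),rect(t),"tcp",s["eef_pos"].round(1))
for n in ("scene","side"):
    im2=get_image(n); cv2.imwrite(f"pics/{sys.argv[1]}_{n}.png",im2["img"])
    pickle.dump(im2,open(n+".pkl","wb"))
hsv=cv2.cvtColor(im["img"],cv2.COLOR_BGR2HSV); H,S,V=[hsv[...,i].astype(int) for i in range(3)]
for m,st,ce in big((S<60)&(V>170),4): print("white",st,ce.round())
go([492.4,-106.3,190],-14)
E
python3 k.py c1
```

```text
wrist yellow [ 232  206   42  147 5551] ztop 231.8 (array([ 493. , -102.7]), array([49.2, 16.1]), -13.9) tcp [ 493.4 -102.4  191.1]
white [  215     0   297   351 29914] [414. 177.]
white [  52    0   80   38 1353] [94. 22.]
white [ 25 263  86  10 762] [ 68. 268.]
white [ 20 244  75  10 730] [ 57. 248.]
clock 5.55 tcp [ 493.3 -102.9  191.2] rot [179.97  -0.   166.17] w 15.0 F [ 0.6  0.6 -1. ]
shift cm [ 0.   -0.35  0.12] rv [ 0.001 -0.     0.003]
```

View pics/c1.png

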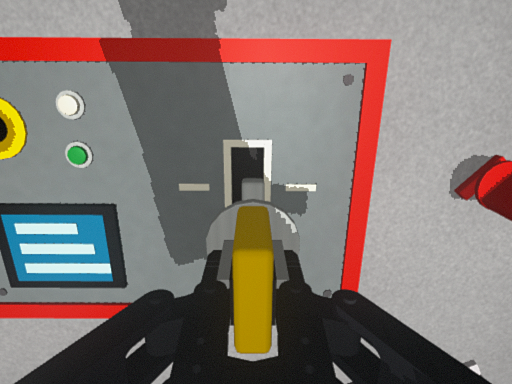

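View pics/c1_side.png

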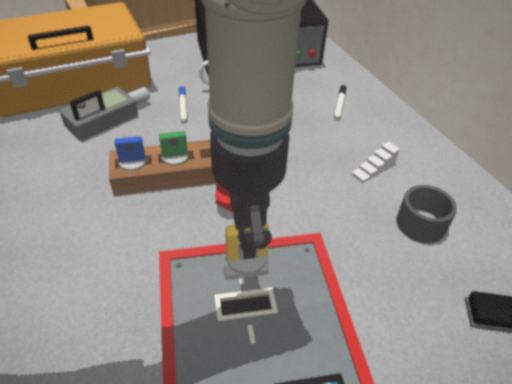

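View pics/c1_scene.png

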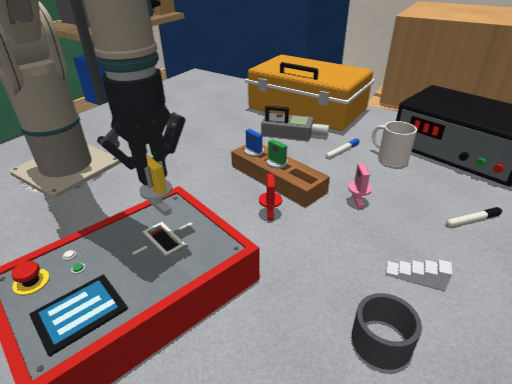

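Run:
```python
from h import *
import pickle
s,im,T=pickle.load(open("w.pkl","rb"))
hsv=cv2.cvtColor(im["img"],cv2.COLOR_BGR2HSV); S,V=hsv[...,1].astype(int),hsv[...,2].astype(int)
g=cv2.cvtColor(im["img"],cv2.COLOR_BGR2GRAY)
for r in (155,165,175,195): print(r,g[r,216:282:1].tolist())
P=plane(im,[(194,187.5),(301,187.5),(247,143.5)],75,T);print(P.round(1),((P[0]+P[1])/2).round(1))
n=np.array([-np.cos(np.radians(76)),np.sin(np.radians(76))])
```

```text
155 [90, 91, 89, 93, 94, 92, 90, 120, 169, 168, 165, 165, 165, 168, 150, 68, 35, 39, 37, 41, 40, 39, 41, 40, 38, 42, 41, 41, 41, 40, 41, 41, 41, 41, 44, 65, 67, 65, 67, 64, 45, 42, 41, 45, 43, 39, 42, 84, 209, 251, 246, 243, 244, 245, 246, 227, 155, 156, 157, 155, 155, 155, 156, 157, 153, 153]
165 [91, 89, 90, 89, 89, 90, 89, 105, 170, 167, 165, 163, 167, 169, 164, 82, 34, 33, 36, 36, 37, 38, 38, 36, 39, 37, 39, 41, 43, 40, 39, 41, 42, 39, 38, 42, 42, 40, 42, 40, 43, 39, 43, 44, 42, 37, 41, 102, 231, 250, 244, 244, 244, 246, 247, 182, 149, 153, 155, 156, 155, 155, 156, 155, 155, 154]
175 [88, 88, 90, 90, 88, 87, 85, 97, 149, 168, 165, 164, 165, 167, 163, 109, 40, 32, 37, 36, 37, 37, 37, 38, 36, 41, 37, 35, 41, 39, 40, 39, 37, 38, 40, 37, 36, 39, 37, 39, 37, 39, 42, 38, 40, 34, 39, 81, 166, 196, 250, 246, 245, 247, 246, 157, 144, 150, 149, 150, 150, 153, 151, 152, 152, 148]
195 [88, 91, 86, 89, 87, 91, 85, 89, 117, 164, 163, 163, 163, 164, 162, 115, 48, 31, 35, 34, 34, 35, 35, 32, 34, 57, 110, 120, 128, 129, 132, 132, 129, 132, 130, 129, 130, 128, 129, 128, 128, 125, 127, 129, 129, 129, 118, 110, 123, 164, 163, 164, 163, 161, 137, 89, 88, 93, 92, 93, 92, 91, 90, 92, 90, 93]
[[ 482.3 -152.    75. ]
 [ 504.4  -62.    75. ]
 [ 456.2  -98.1   75. ]] [ 493.4 -107.    75. ]
```

Request:
carry_out([
  [[0,-0.35,1.0,0,0,0,0.5],[0,-0.35,3.0,0,0,0,0.5],[0,-0.35,4.5,0,0,0,0.5],[0,-0.35,5.0,0,0,0,0.5],[0,-0.35,5.0,0,0,0,0.5]],
])

```text
clock: 5.97
eef_pos: [491.3, -106.9, 140.2]
tool_rot: [3.142, -0.003, 2.899]
force: [-0.3, -0.9, -0.7]
width: 15.4
```

Request:
carry_out([
  [[0,0,0,0,0,0,0.5],[0,0,0,0,0,0,0.5],[0,0,0,0,0,0,0.5]],
])

```text
clock: 6.22
eef_pos: [492.8, -107.7, 142.2]
tool_rot: [3.141, 0.002, 2.898]
force: [0.5, 0.7, -1.1]
width: 15.7
```

```bash
python3 k.py c2
```

```text
wrist yellow [ 232  206   42  147 5557] ztop 182.8 (array([ 492.3, -107.9]), array([49.3, 16. ]), -13.9) tcp [ 492.8 -107.7  142.2]
white [  231     0   281   384 39290] [445. 171.]
white [ 222   56  112   85 6460] [273.  90.]
white [   0    0  104   24 2255] [52. 12.]
white [ 225  149   60   58 1307] [256. 170.]
clock 6.3667 tcp [ 492.4 -107.8  141.9] rot [1.7999e+02 7.0000e-02 1.6602e+02] w 15.2 F [-0.9  0.4 -2.5]
shift cm [ 0.03  0.14 -4.81] rv [0.    0.001 0.   ]
```

View pics/c2_side.png

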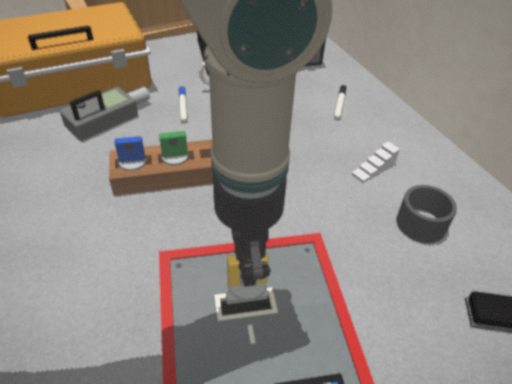

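View pics/c2.png

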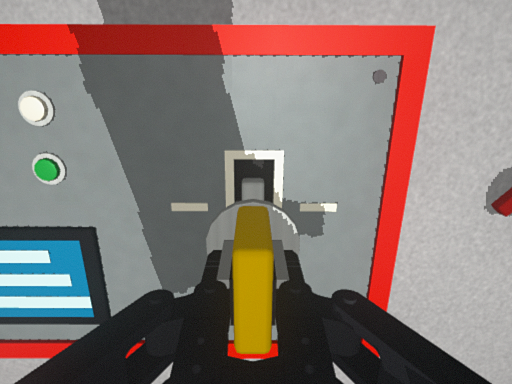

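Request:
carry_out([
  [[0,0.12,0.5,0,0,0,0.5],[0,0.12,1.5,0,0,0,0.5],[0,0.12,2.5,0,0,0,0.5],[0,0.12,3.5,0,0,0,0.5],[0,0.12,4.0,0,0,0,0.5]],
])

```text
clock: 6.78
eef_pos: [491.2, -106.3, 99.3]
tool_rot: [-3.141, -0.003, 2.898]
force: [-0.4, 0.8, -2.1]
width: 15.3
```

```bash
python3 k.py c3
```

```text
wrist yellow [ 232  206   42  148 5581] ztop 139.9 (array([ 491.4, -106.7]), array([50.4, 16. ]), -14.1) tcp [ 491.2 -106.3   99.3]
white [  234     0   278   384 25789] [463. 191.]
white [ 222   52  117   92 7255] [275.  91.]
white [ 217  168   73   45 1367] [254. 183.]
white [  0   0  78  12 888] [38.  6.]
clock 6.9333 tcp [ 491.8 -106.5  100.4] rot [-1.7999e+02 -1.0000e-01  1.6603e+02] w 15.4 F [-0.4 -0.3 -1.6]
shift cm [-0.04  0.03 -8.96] rv [-0.    -0.002  0.001]
```

Request:
carry_out([
  [[0,0,0.4,0,0,0,0.5],[0,0,0.7,0,0,0,0.5],[0,0,0.9,0,0,0,0.5],[0,0,0.9,0,0,0,0.5],[0,0,0.9,0,0,0,0.5]],
])

```text
clock: 7.35
eef_pos: [492.4, -106.5, 92.3]
tool_rot: [3.142, 0.0, 2.898]
force: [-0.2, 0.2, -1.8]
width: 15.6
```

```bash
python3 k.py c4
```

```text
wrist yellow [ 232  206   42  148 5574] ztop 132.9 (array([ 492.8, -106.9]), array([50.9, 16. ]), -13.8) tcp [ 492.4 -106.5   92.3]
white [  234     0   278   384 21229] [473. 211.]
white [ 224   48  117   96 7485] [276.  90.]
white [ 215  169   77   45 1478] [254. 184.]
white [  0 349  51  13 627] [ 24. 355.]
clock 7.5 tcp [ 492.4 -106.6   92.5] rot [1.8000e+02 2.0000e-02 1.6603e+02] w 15.8 F [-0.7  0.1 -1.4]
shift cm [ 0.01  0.02 -9.75] rv [0.    0.    0.001]
```

View pics/c4.png

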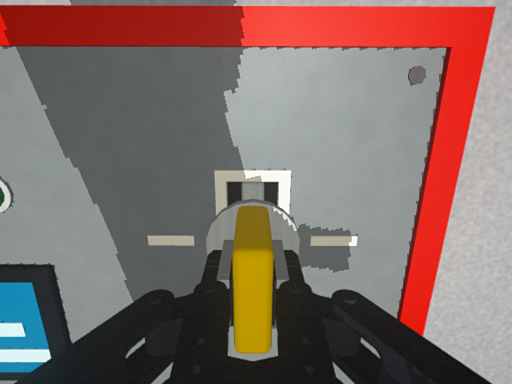

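View pics/c4_scene.png

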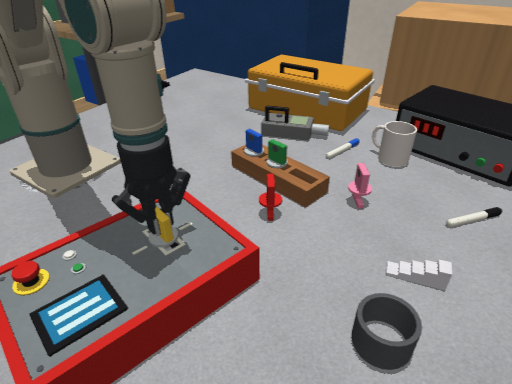

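```bash
python3 -c "
from cell import *
print(read_state()['qpos'].round(2))"
```

```text
[ 0.18  0.64 -0.03  2.04  0.04  0.46  1.45]
```

Request:
carry_out([
  [[0,0,0.1,0,0,0.05,0.5],[0,0,0.1,0,0,0.15,0.5],[0,0,0.1,0,0,0.26,0.5],[0,0,0.1,0,0,0.26,0.5]],
])

```text
clock: 7.83
eef_pos: [492.5, -106.5, 91.4]
tool_rot: [-3.141, 0.0, 2.635]
force: [-0.5, -0.6, -1.9]
width: 15.4
```

```bash
python3 -c "
from cell import *
print(read_state()['qpos'].round(2))"
```

```text
[ 0.13  0.64  0.04  2.04 -0.05  0.46  1.28]
```

Request:
carry_out([
  [[0,0,0,0,0,0.1,0.5],[0,0,0,0,0,0.22,0.5],[0,0,0,0,0,0.34,0.5],[0,0,0,0,0,0.46,0.5],[0,0,0,0,0,0.56,0.5]],
])

```text
clock: 8.25
eef_pos: [492.4, -106.5, 91.4]
tool_rot: [3.141, 0.0, 2.075]
force: [0.2, -0.2, -1.3]
width: 15.3
```

Request:
carry_out([
  [[0,0,0,0,0,0.1,0.5],[0,0,0,0,0,0.22,0.5],[0,0,0,0,0,0.34,0.5],[0,0,0,0,0,0.46,0.5],[0,0,0,0,0,0.56,0.5]],
])

```text
clock: 8.67
eef_pos: [492.4, -106.4, 91.4]
tool_rot: [3.141, -0.0, 1.516]
force: [0.2, -1.0, -0.7]
width: 15.7
```

```bash
python3 -c "
from h import *
go([492.6,-106.5,90.5],76.1)"
```

```text
clock 8.6667 tcp [ 492.4 -106.4   91.4] rot [ 1.7999e+02 -1.0000e-02  8.6840e+01] w 15.7 F [ 0.2 -1.  -0.7]
shift cm [-0.01  0.02  0.09] rv [ 0.    -0.     0.187]
```

Request:
carry_out([
  [[0,0,0,0,0,0.1,0.5],[0,0,0,0,0,0.187,0.5],[0,0,0.05,0,0,0.187,0.5],[0,0,0.1,0,0,0.187,0.5],[0,0,0.1,0,0,0.187,0.5]],
])

```text
clock: 9.08
eef_pos: [492.5, -106.3, 91.2]
tool_rot: [3.141, -0.001, 1.335]
force: [-1.5, 0.4, 9.8]
width: 15.5
```

```bash
python3 k.py d1
```

```text
wrist yellow [ 232  206   42  148 5589] ztop 132.0 (array([ 492.8, -106.7]), array([50.5, 16. ]), 76.3) tcp [ 492.5 -106.3   91.2]
white [  43    0  400   34 9364] [260.  16.]
white [   0  229   66  127 3428] [ 30. 278.]
white [ 469  203   43  146 1902] [497. 284.]
white [247 136  14  51 632] [253. 161.]
clock 9.2333 tcp [ 492.5 -106.3   91.3] rot [ 1.7997e+02 -7.0000e-02  7.6500e+01] w 15.6 F [-2.   0.8  8.3]
shift cm [ 0.01 -0.   -9.87] rv [ 1.000e-03 -1.000e-03 -1.562e+00]
```

View pics/d1.png

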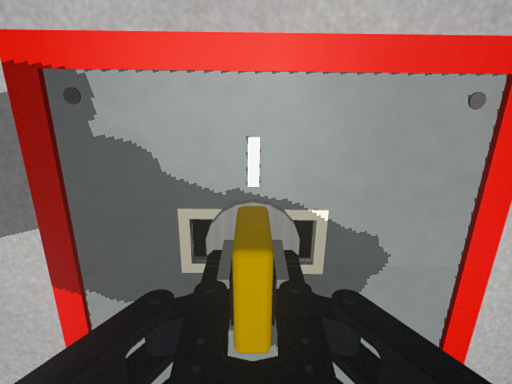

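View pics/d1_scene.png

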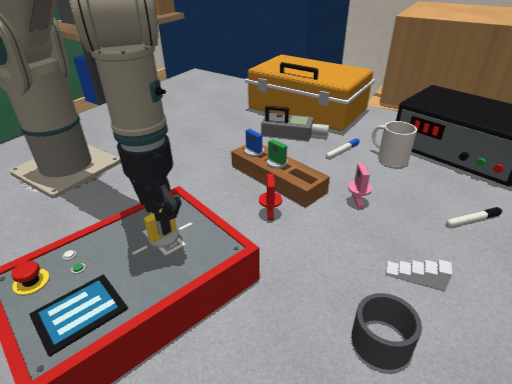

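The collar is on the panel (about 9 N upward) and the handle is at 76.3°, square to the slot at -13.9°. I'll release it now.

Request:
carry_out([
  [[0,0,0,0,0,0,2.5],[0,0,0,0,0,0,4.5],[0,0,0,0,0,0,6.5],[0,0,0,0,0,0,8.5],[0,0,0,0,0,0,8.5]],
])

```text
clock: 9.65
eef_pos: [492.3, -106.6, 90.2]
tool_rot: [-3.141, 0.0, 1.332]
force: [-0.5, 1.3, -0.0]
width: 72.3
```

Request:
carry_out([
  [[0,0,0,0,0,0,8.5],[0,0,0,0,0,0,8.5],[0,0,-0.5,0,0,0,8.5],[0,0,-2,0,0,0,8.5],[0,0,-4,0,0,0,8.5]],
])

```text
clock: 10.07
eef_pos: [491.2, -106.4, 130.0]
tool_rot: [-3.138, 0.0, 1.331]
force: [-0.0, 0.2, -0.2]
width: 85.1
```

Request:
carry_out([
  [[0,0,-3,0,0,0,8.5],[0,0,-6,0,0,0,8.5],[0,0,-8,0,0,0,8.5],[0,0,-8,0,0,0,8.5],[0,0,-8,0,0,0,8.5]],
])

```text
clock: 10.48
eef_pos: [493.0, -106.5, 211.5]
tool_rot: [3.139, -0.001, 1.331]
force: [-0.1, 0.3, -1.5]
width: 84.9
```

```bash
python3 k.py e1
python3 - <<'E'
import pickle
from h import *
for n,win in (("scene",(130,180,200,260)),("side",(205,230,290,320))):
    im=pickle.load(open(n+".pkl","rb")); hsv=cv2.cvtColor(im["img"],cv2.COLOR_BGR2HSV); H,S,V=[hsv[...,i].astype(int) for i in range(3)]
    w=np.zeros(H.shape,bool); w[win[1]:win[3],win[0]:win[2]]=1
    m,st,ce=big(w&(H>=21)&(H<=32)&(S>120)&(V>50))[0]; p=cloud(im,m); zt=np.percentile(p[:,2],97); t=p[p[:,2]>zt-4]
    print(n,st,zt.round(1),rect(t))
E
```

```text
wrist yellow [ 241  157   21   73 1458] ztop 132.2 (array([ 492.6, -106.5]), array([48.7, 15.3]), 76.8) tcp [ 493.  -106.5  211.5]
white [397 158  48  58 878] [418. 189.]
white [391 207  42  39 542] [408. 225.]
white [316 300  14  59 524] [322. 329.]
white [298 310  12  45 399] [303. 332.]
clock 10.6333 tcp [ 491.5 -106.1  209.4] rot [-179.88   -0.     76.26] w 85.2 F [-0.7 -1.   0.1]
shift cm [0.01 0.1  1.94] rv [-0.002 -0.002 -1.566]
scene [144 206  32  37 726] 131.1 (array([ 493.5, -107.1]), array([48.7, 16.4]), 76.0)
side [239 266  16  50 561] 132.8 (array([ 491.1, -108.3]), array([49.7, 14.4]), 76.8)
```

View pics/e1.png

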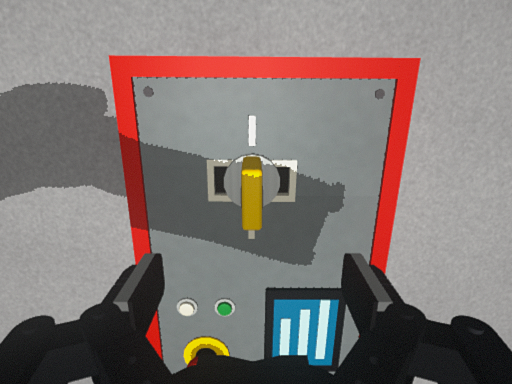

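View pics/e1_scene.png

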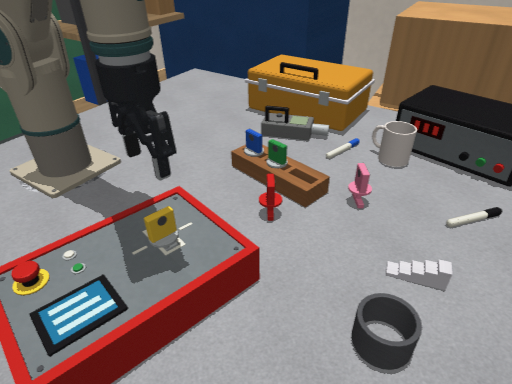

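The key is seated, upright, centred and square across the slot. The gripper is clear of it, and the blue and green keys are in the rack.

```bash
python3 -c "
from cell import *
print(finish_job())"
```

```text
the job is handed in; nothing more can be done
None
```

The yellow key is locked in the console. I took it from the rack, lowered it through the slot until the collar touched the panel (about 9 N upward), turned it 90° and let go. I handed the job in at about 10.6 s of the 42 s, with no verdict given.

| Last check, after release | Measured | Limit |
|---|---|---|
| Handle centre to slot centre, from above | under 1 mm (wrist), about 1.5 mm (scene), about 2.5 mm (side) | 20 mm |
| Handle angle to the slot (slot at about -13.9°) | within about 1° of square (handle at 76.0 to 76.8°) | within 15° |
| Handle centre above the panel | about 31 to 33 mm | 22 to 37 mm |

- **Upright:** I judged this by eye from the images; I did not measure the tilt.
- **Robot clear:** the gripper was open, with the fingertips about 80 mm above the key's top, and the measured force was around zero.
- **Blue and green keys:** they look unmoved in the last scene picture, but I did not measure their positions again.
- **Disagreements:** the cameras differed by 2 to 3 mm, about their stated calibration error. No check failed.

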